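# Put the last silver caster into the display row

### The job

Pluck the silver caster out of its pocket in the divided carton, where only its cap can be reached, stand it upright on the grey felt pad and let go of it. Then take it again in such a way that the hand gets in under the low clear roof of the display rack (lower down and slanted will do), and set it upright in the middle of the black coaster so that it completes the row of silver casters. Do not let it fall over, and leave all the other loose pieces where they are.

Things in the scene. Friction and masses are not known exactly. Their poses are not given: they have to be found in the camera images.
- caster: silver sugar caster to be moved, at first in a carton pocket: 105 mm tall, about 0.16 kg; round foot 44 mm across, straight body 42 mm across from 8 to 54 mm above its underside, tapering to a brass ring 33 mm across at 64 to 68 mm, then a straight cap 28 mm across from 68 to 96 mm, domed top. Origin at the centre of its underside, z up
- carton: fixed brown divided carton, open-topped, 130 (x) x 198 (y) x 55 mm high, walls and floor 5 mm; origin under its centre. Pocket centres at x = -31, +31 and y = -64, 0, +64 mm. Caster, mill and shaker stand in the pockets at x = -31 (any order), caps above the rim; the pockets at x = +31 hold low glasses below the rim
- mill: dark wooden pepper mill in the carton, the same 105 mm shape and 44 mm foot as the silver caster; origin at the centre of its underside
- shaker: blue ceramic shaker with a white cap in the carton, the same 105 mm shape and 44 mm foot as the silver caster; origin at the centre of its underside
- pad: fixed grey felt pad on the table, 120 x 120 mm, 4 mm thick; origin at the centre of its underside
- rack: fixed display rack; origin under its centre, open front looks along its -x, back open. Wooden plinth 120 (x) x 310 (y) mm, top at 20 mm; dark front lip at x = -60 to -54 mm, 30 mm high above the table. Row places at x = 0, y = -88, 0, +88 mm: two hold silver casters, one the coaster. Clear side panels, 8 mm, at y = -149 and +149 mm
- roof_edge (a point): middle of the lower front edge of the rack's clear roof, 170 mm above the table; axes as the rack's. The roof runs 80 mm back from it (rack x = -20 to +60 mm), 310 mm wide, 8 mm thick; an aluminium price rail stands on its front edge up to 200 mm above the table
- coaster: fixed black round coaster, 60 mm across and 4 mm thick, lying on the plinth of the rack at the row's empty place; origin at the centre of its underside, 20 mm above the table
- row_a: silver caster already in the row on the plinth, the same 105 mm shape and 44 mm foot as the silver caster; origin at the centre of its underside
- row_b: silver caster already in the row on the plinth, the same 105 mm shape and 44 mm foot as the silver caster; origin at the centre of its underside
- bowl: loose silver bowl, 110 mm across and 45 mm high, beyond the pad; origin at the centre of its underside
- candlestick: loose brass candlestick, 95 mm tall, foot 68 mm across, beyond the pad; origin at the centre of its underside
- discs: loose dark wooden disc (stacked coasters), 90 mm across and 30 mm high, beyond the carton; origin at the centre of its underside
Things that resemble listed ones, but are neither listed nor needed, are in the scene too. Leave any turquoise look-alike of the discs alone.

How it is judged:
By the outcome, as a careful person would: the job done as asked, in the order asked, and still so for the second after the job is handed in, with the robot touching nothing.
It also fails if it takes over 54 s, if anything falls off the work surface, if the arm or the gripper's body presses on something with over 40 N, if the wrist force passes 120 N, or if a joint passes its speed limit or range.

### The arm

A 7-joint arm with a two-finger parallel gripper is mounted at the origin on the work surface. World frame = base frame: x ahead of the robot, y to its left, z up, the work surface at z = 0. Lengths are in m, angles in rad, forces in N, time in s.
With the tool pointing down it reaches from about 0.35 to 0.9 m from the base axis. Payload 8.1 kg.
Tool frame: the origin (TCP) lies at the very end of the fingers, on their centre line; the grasp point (between the pads) lies 19 mm behind it; z points along the fingers, y is the line along which they close (so a half turn about z gives the same grasp; the last joint's range is limited). The gripper opens to 92 mm and grips with 3 to 60 N. Pads are 19 mm wide; open, the fingers measure 130 mm over their backs; the gripper's body (75 mm by 190 mm) begins 47 mm behind the grasp point.
Start: joints at [-1.424, 0.434, 0.025, 1.573, -0.012, 1.134, -0.075], TCP at [0.155, 0.606, 0.227] pointing down, gripper open.
Joint ranges: [-2.62, 2.62], [-0.44, 2.09], [-1.27, 1.32], [0.08, 2.57], [-1.32, 4.46], [0.12, 2], [-2.74, 2.74]. Speed limits (rad/s): [2.22, 2.22, 3.01, 3.01, 3.14, 3.14, 3.14].

### API

Orientations are given as a rotation vector (axis times angle).
In Python, from cell import arm gives the robot as it stands.
- The arm moves only by the tool carry_out, never from a script. Its argument "commands" is a list of rows, each a list of 7 numbers: the opening, from 0 (shut) to 1 (fully open), then the shift along the tool's x, y, z each as a share of 0.025 m, from -1 to 1, then the turn, a rotation vector about the tool's x, y, z each as a share of 0.1 rad, from -1 to 1. A call has 1 to 8 rows; each row shifts and turns the commanded pose from where the row before left it, along the tool's axes as they then stand; what a row does not reach is not made up. A row lasts 1/10 s, in which the tool goes at most 50 mm and 8.59 degrees, less where a joint would pass 70% of its speed; a pose out of reach is approached as far as the arm can. A call with a number of a shift or a turn outside -1 to 1 is refused whole. A call with a gripper value outside its range is refused whole. The fingers move at their own pace and stop on an object; "squeeze" is the grip in N (left out, the last holds). Time passes only in rows, so rows that do not move let the fingers close. It gives the time, the measured TCP pose, the force, the opening and the grip force at its end, in the units of the state.
- arm.observe(): the state, without advancing time (a new reading comes with each control period).
- arm.get_image(name): name is "scene" or "side" or "wrist"; returns a dict with "pixels" (420x560x3 uint8, red, green, blue), "range_z" (420x560 float32, m along the optical axis (not along the pixel's ray), 0 where there is no reading), "mtx" (3x3 intrinsics, pixels), "R" (3x3) and "t" (3): a world point X has camera coordinates R X + t; the wrist camera has in their place "tool_from_camera" (4x4, takes a point from camera to tool coordinates, whose origin is the TCP and whose axes are the flange's). Camera axes: x right, y down, z forward; pixel columns grow to the right and rows downward; lengths in m; the calibration is good to about 2 mm. A picture is of the moment at which its call begins: read the wrist's pose just before it.
- arm.sign_off(): hands the job in; it is judged then, once.
The state is a dict: "clock": time; "joints": joint angles; "dq": joint speeds; "joint_efforts": joint torques, N m; "position": TCP position; "ee_rot": TCP orientation; "force": force on the tool from outside, world axes, zero at the start; "ft_torque": the same for the moment, N m; "width": opening from 0.0 (shut) to 1.0 (fully open); "gripper_force": force on a finger pad.
Only numpy, scipy, OpenCV 4.12 (cv2) and the standard library are available. Lean on these libraries where they do the work, as an engineer would, in place of code of your own. Each camera call takes 0.05 s, during which the arm holds its last target. There are 200 camera calls.

## Working session

There is one attempt and no reset: what is moved stays moved. The work goes in short steps, Python scripts to look and compute and a tool call to move; the robot and the scene stay as the last step left them, time stands still between calls to the robot, and variables do not carry over. Pictures are saved under pics/ and viewed, at most 10 in all, crops included, and the job is handed in when it is done.

Besides the shell and the picture viewer there is one more tool, called after "Call:" as name([rows], argument=value, ...), one row to a line, values as JSON. carry_out: Moves the arm, as the interface text tells. Shift numbers are shares of 0.025 m and turn numbers shares of 0.1 rad, none past 1 either way. Its arguments: {"type":"object","properties":{"commands":{"type":"array"},"squeeze":{"type":"number"}},"required":["commands"]}

```bash
ls; mkdir -p pics
cat > h.py <<'E'
import numpy as np, cv2
from cell import arm
from scipy.spatial.transform import Rotation as Rn
def cam(n):
    s=arm.observe(); im=arm.get_image(n)
    if n=="wrist":
        T=np.eye(4); T[:3,:3]=Rn.from_rotvec(s["ee_rot"]).as_matrix(); T[:3,3]=s["position"]
        W=T@np.array(im["tool_from_camera"])
    else:
        W=np.eye(4); R=np.array(im["R"]); W[:3,:3]=R.T; W[:3,3]=-R.T@np.array(im["t"])
    im["W"]=W; return im
def cloud(im):
    z=im["range_z"]; v,u=np.mgrid[:z.shape[0],:z.shape[1]]; K=np.array(im["mtx"])
    P=np.stack([(u-K[0,2])/K[0,0]*z,(v-K[1,2])/K[1,1]*z,z],-1)
    Q=P@im["W"][:3,:3].T+im["W"][:3,3]; Q[z==0]=np.nan; return Q
def save(n,p): cv2.imwrite("pics/"+n+".png",cv2.cvtColor(np.ascontiguousarray(p),cv2.COLOR_RGB2BGR))
E
python3 - <<'E'
from h import *
import pickle
d={}
for n in("scene","side"):
    im=cam(n); d[n]=im; print(n,im["W"].round(3).tolist())
pickle.dump(d,open("d.pkl","wb"))
save("scene",cv2.resize(d["scene"]["pixels"],(800,600))); save("side",cv2.resize(d["side"]["pixels"],(800,600)))
print(arm.observe())
E
```

```text
pics
scene [[0.831, 0.349, -0.434, 1.038], [0.557, -0.532, 0.638, -0.573], [-0.008, -0.772, -0.636, 0.729], [0.0, 0.0, 0.0, 1.0]]
side [[-0.955, -0.182, 0.234, 0.403], [-0.296, 0.541, -0.787, 0.752], [0.016, -0.821, -0.571, 0.692], [0.0, 0.0, 0.0, 1.0]]
{'clock': 0.1, 'joints': array([-1.42359468,  0.43514564,  0.02494216,  1.57400104, -0.01160614,
        1.13403037, -0.07510604]), 'dq': array([ 2.75439401e-04, -9.74136753e-04, -6.58112086e-04, -3.15082259e-03,
       -3.81459726e-04, -4.27135390e-05, -4.01146239e-04]), 'joint_efforts': array([ 2.33774030e-03, -6.69122171e+01,  9.87275876e-01, -3.15144432e+01,
       -6.06324244e-02,  3.75098130e-02,  6.07745210e-05]), 'position': array([0.15442364, 0.60513756, 0.22602982]), 'ee_rot': array([-3.91436654e-01, -3.11704188e+00,  2.25874961e-03]), 'force': array([-0.32515269,  0.85485861,  0.0371432 ]), 'ft_torque': array([ 0.01681287,  0.00588361, -0.012434  ]), 'gripper_force': 0.0, 'width': 1.002749399392359}
```

View pics/scene.png

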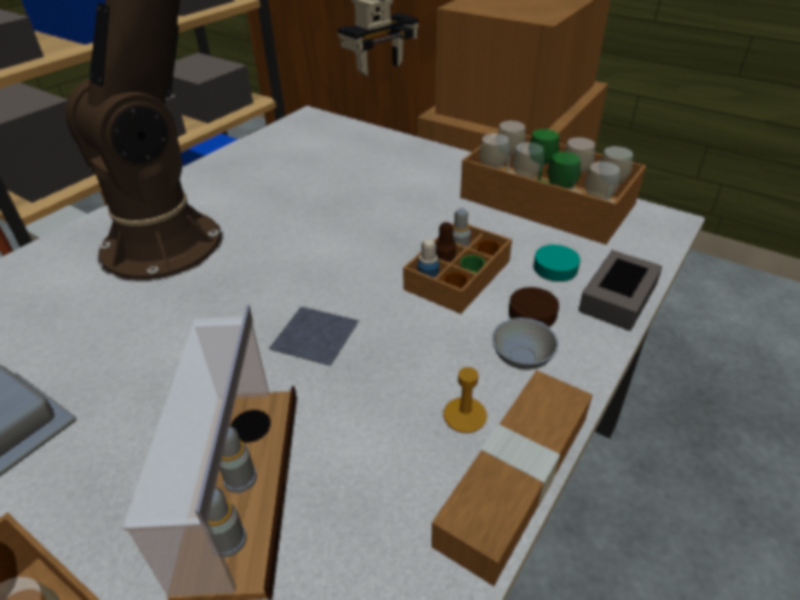

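View pics/side.png

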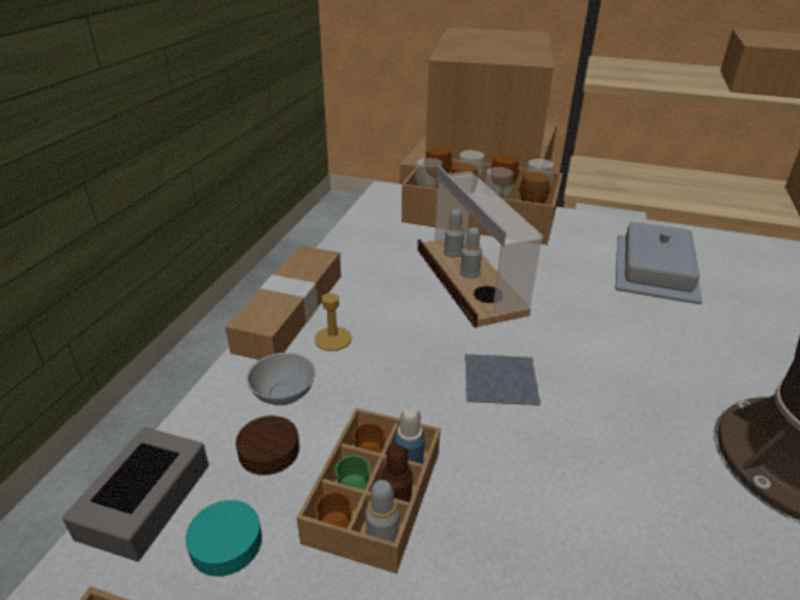

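The scene picture shows three capped pieces in the carton: white-capped shaker with blue body at (429,255), dark mill at (446,240), and the silver one with a brass ring at (461,225). In the side picture these are at (410,430), (398,465) and (382,500). The two other silver casters stand in the rack. The silver piece in the carton fits the description. Its coaster is at scene (251,425), the pad at (315,335).

```bash
python3 - <<'E'
from h import *
import pickle
d=pickle.load(open("d.pkl","rb"))
C={n:cloud(d[n]) for n in d}
def at(n,u,v): 
    u=int(u*.7);v=int(v*.7); return np.nanmedian(C[n][v-1:v+2,u-1:u+2].reshape(-1,3),0).round(3)
for n,pts in {"scene":dict(cap=(461,214),mill=(446,228),shak=(429,245),pad=(315,335),coaster=(251,425),ra=(236,435),rb=(217,500),lipfar=(294,392),lipnear=(270,598),rail1=(249,312),rail2=(205,520),roof=(190,420),cand=(468,373),bowlc=(525,345),disc=(533,297)),
 "side":dict(cap=(382,487),mill=(398,452),shak=(410,415),pad=(501,379),coaster=(488,295),rail1=(440,172),rail2=(505,238),roofb=(536,232),lip1=(420,243),lip2=(478,318),row1=(456,212),row2=(473,232))}.items():
  for k,p in pts.items(): print(n,k,at(n,*p))
# pad & coaster & carton
for n in C:
    P=C[n]; px=d[n]["pixels"].astype(int); z=P[...,2]
    # region extents: lip etc.
    hsv=cv2.cvtColor(d[n]["pixels"],cv2.COLOR_RGB2HSV)
    def comp(m,near,lab):
        k,L,st,c=cv2.connectedComponentsWithStats(m.astype(np.uint8))
        l=L[int(near[1]*.7),int(near[0]*.7)]
        if l==0: print(n,lab,"miss");return
        q=P[L==l]; q=q[~np.isnan(q[:,0])]
        r=cv2.minAreaRect((q[:,:2]*1000).astype(np.float32)); print(n,lab,len(q),"z",np.median(q[:,2]).round(3),"rect",np.round(r[0],1),np.round(r[1],1),round(r[2],1),st[l])
    g=px.mean(-1)
    comp((g<125)&(z<.012)&(z>-.01),(315,335) if n=="scene" else (501,379),"pad")
    comp((g<40)&(z>.015)&(z<.032),(251,425) if n=="scene" else (488,295),"coaster")
    comp((np.abs(z-.055)<.006)&(hsv[...,1]>90),(405,268) if n=="scene" else (436,432),"rim")
E
python3 - <<'E'
import sys;sys.path.insert(0,".")
E
python3 -c "
from h import *;import pickle
d=pickle.load(open('d.pkl','rb'))
a=cv2.resize(d['scene']['pixels'][130:220,270:370],(400,360),interpolation=2);b=cv2.resize(d['side']['pixels'][280:400,200:320],(360,360),interpolation=2)
save('crop1',np.hstack([a,b]))"
```

```text
scene cap [0.558 0.309 0.108]
scene mill [0.56  0.252 0.107]
scene shak [0.565 0.186 0.108]
scene pad [ 0.465 -0.035  0.004]
scene coaster [ 0.528 -0.249  0.024]
scene ra [ 0.592 -0.313  0.117]
scene rb [ 0.644 -0.391  0.12 ]
scene lipfar [ 0.542 -0.169  0.03 ]
scene lipnear [ 0.722 -0.409  0.007]
scene rail1 [ 0.511 -0.192  0.197]
scene rail2 [ 0.689 -0.43   0.18 ]
scene roof [ 0.577 -0.354  0.178]
scene cand [ 0.775 -0.043  0.095]
scene bowlc [0.789 0.141 0.01 ]
scene disc [0.753 0.245 0.03 ]
side cap [0.557 0.32  0.109]
side mill [0.555 0.264 0.108]
side shak [0.559 0.197 0.108]
side pad [ 0.466 -0.028  0.004]
side coaster [ 0.532 -0.242  0.024]
side rail1 [ 0.682 -0.419  0.192]
side rail2 [ 0.506 -0.186  0.185]
side roofb [ 0.458 -0.244  0.178]
side lip1 [ 0.715 -0.398  0.026]
side lip2 [ 0.535 -0.164  0.02 ]
side row1 [ 0.635 -0.383  0.123]
side row2 [ 0.583 -0.312  0.121]
scene pad 1578 z 0.004 rect [461.8 -32.5] [126.2 128.6] 13.5 [ 188  215   63   41 1578]
scene coaster 430 z 0.024 rect [ 531.2 -246.9] [49.8 59.8] 69.5 [162 287  27  23 430]
scene rim 359 z 0.054 rect [590.  254.2] [200.5 131. ] 89.7 [283 158  75  48 359]
side pad 1667 z 0.004 rect [466.6 -32.9] [121.7 122.6] 12.7 [ 325  248   53   36 1667]
side coaster 130 z 0.024 rect [ 539.4 -245.4] [36.9 51.4] 10.2 [332 201  14  11 130]
side rim 936 z 0.054 rect [589.7 258. ] [198.1 129.6] 89.7 [208 286 100  99 936]
```

View pics/crop1.png

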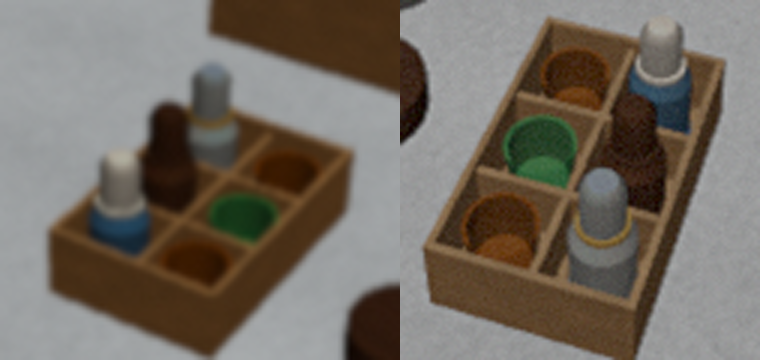

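Crop: the silver-capped piece with a brass ring stands in the pocket at carton y=+64 (left crop (212,105), right crop (602,205)). The mill is dark and the shaker is blue, so this one is the caster. Its measured cap position (0.558,0.315), top at 0.108, agrees with the pocket centre computed from the rim, (0.559,0.320). The next move turns the tool so it closes along world x, then travels over.

Call:
carry_out([
  [1,0,0,0,0,0,1],
  [1,0,0,0,0,0,1],
  [1,0,0,0,0,0,1],
  [1,0,0,0,0,0,1],
  [1,0,0,0,0,0,1],
  [1,0,0,0,0,0,1],
  [1,0,0,0,0,0,1],
], squeeze=20)

```text
clock: 0.8
position: [0.1545, 0.6053, 0.2263]
ee_rot: [1.442, 2.791, -0.001]
force: [-0.1, 0.2, 0.4]
width: 1.0
gripper_force: 0.0
```

Call:
carry_out([
  [1,0,0,0,0,0,1],
  [1,0,0,0,0,0,1],
  [1,0,0,0,0,0,1],
  [1,0,0,0,0,0,1],
  [1,0,0,0,0,0,1],
  [1,0,0,0,0,0,1],
  [1,0,0,0,0,0,0.2],
])

```text
clock: 1.5
position: [0.1543, 0.6054, 0.2263]
ee_rot: [2.222, 2.22, -0.001]
force: [-0.4, 0.5, 0.7]
width: 0.998
gripper_force: 0.0
```

Call:
carry_out([
  [1,-0.7,1,0,0,0,0],
  [1,-0.7,1,0,0,0,0],
  [1,-0.7,1,0,0,0,0],
  [1,-0.7,1,0,0,0,0],
  [1,-0.7,1,0,0,0,0],
  [1,-0.7,1,0,0,0,0],
  [1,-0.7,1,0,0,0,0],
  [1,-0.7,1,0,0,0,0],
])

```text
clock: 2.3
position: [0.3555, 0.4649, 0.2266]
ee_rot: [2.218, 2.225, -0.0]
force: [1.5, 0.2, -0.7]
width: 1.0
gripper_force: 0.0
```

Call:
carry_out([
  [1,-0.7,1,0,0,0,0],
  [1,-0.7,1,0,0,0,0],
  [1,-0.7,1,0,0,0,0],
  [1,-0.7,1,0,0,0,0],
  [1,-0.7,1,0,0,0,0],
  [1,-0.7,1,0,0,0,0],
  [1,-0.7,1,0,0,0,0],
  [1,0,0,0,0,0,0],
])

```text
clock: 3.1
position: [0.5336, 0.3389, 0.2267]
ee_rot: [2.223, 2.215, -0.0]
force: [0.3, 0.4, 0.5]
width: 0.995
gripper_force: 0.0
```

Run:
```python
from h import *
im=cam("wrist"); P=cloud(im); save("w1",im["pixels"]); z=P[...,2]
for lo,hi in((.100,.116),(.080,.098)):
    k,L,st,c=cv2.connectedComponentsWithStats(((z>lo)&(z<hi)).astype(np.uint8))
    for i in range(1,k):
        if st[i,4]>30:
            q=P[L==i]; r=cv2.minEnclosingCircle((q[:,:2]*1000).astype(np.float32)); print(lo,st[i],np.nanmedian(q,0).round(4),np.round(r[0],1),round(r[1],1),im["pixels"][L==i].mean(0).round())
m=np.abs(z-.055)<.004
k,L,st,c=cv2.connectedComponentsWithStats(m.astype(np.uint8)); i=1+np.argmax(st[1:,4]); q=P[L==i]; print("rim",cv2.minAreaRect((q[:,:2]*1000).astype(np.float32)),np.nanmin(q,0),np.nanmax(q,0))
s=arm.observe(); print(s["position"],s["joints"])
```

```text
0.1 [290 204  27  26 538] [0.5561 0.3203 0.108 ] [556.7 318. ] 14.1 [ 96.  99. 100.]
0.1 [290 256  25  12 233] [0.5561 0.2682 0.1052] [556.7 262.4] 13.2 [37. 20. 12.]
0.1 [293 310  23  12 218] [0.5595 0.2002 0.1048] [560.  195.3] 12.8 [110. 103.  93.]
0.08 [289 199  25  15 107] [0.5533 0.3299 0.0893] [555.4 322.1] 13.1 [61. 58. 51.]
0.08 [289 248  25  19 169] [0.5545 0.2713 0.0894] [556.4 261. ] 13.9 [25. 13.  7.]
0.08 [292 300  23  21 215] [0.5579 0.2031 0.0896] [559.8 193.2] 13.7 [77. 72. 65.]
rim ((836.2772216796875, 355.5372314453125), (44.35951232910156, 159.2541961669922), 14.786336898803711) [0.82974838 0.28161471 0.05100035] [0.87735542 0.43779365 0.05707164]
[0.53156904 0.3410491  0.22652697] [-0.94359917  0.46214937  0.42929421  1.58117223 -0.20392411  1.14323004
 -0.47051788]
```

View pics/w1.png

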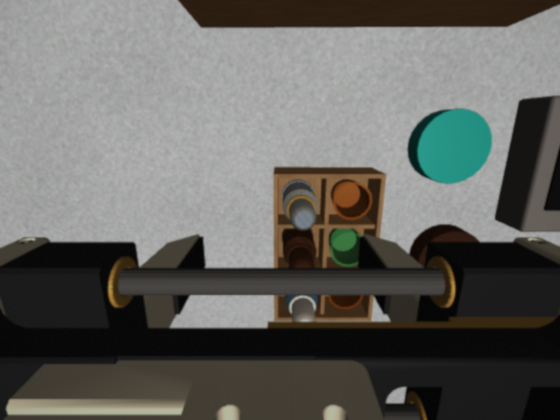

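Wrist picture: the caster's cap is at about (302,212), in the far left pocket. The mill's cap is at (300,255) and the shaker's at (303,305). The cap centre comes out at (0.557,0.318), which agrees with the fixed cameras.

Call:
carry_out([
  [1,-0.9,1,0,0,0,0],
  [1,0,0,1,0,0,0],
  [1,0,0,1,0,0,0],
  [1,0,0,1,0,0,0],
  [1,0,0,1,0,0,0],
  [1,0,0,1,0,0,0],
  [1,0,0,1,0,0,0],
  [1,0,0,0.3,0,0,0],
])

```text
clock: 3.95
position: [0.5522, 0.3213, 0.0665]
ee_rot: [-2.216, -2.224, 0.007]
force: [0.1, -0.5, -0.6]
width: 1.004
gripper_force: 0.0
```

Call:
carry_out([
  [0.2,0,0,0,0,0,0],
  [0.2,0,0,0,0,0,0],
  [0.2,0,0,0,0,0,0],
  [0.2,0,0,0,0,0,0],
  [0.2,0,0,0,0,0,0],
  [0.2,0,0,0,0,0,0],
])

```text
clock: 4.55
position: [0.555, 0.3211, 0.0697]
ee_rot: [2.22, 2.222, 0.001]
force: [0.2, 0.2, -0.0]
width: 0.529
gripper_force: 0.0
```

Call:
carry_out([
  [0.2,-0.1,0,0.1,0,0,0],
  [0.2,0,0,0,0,0,0],
  [0.2,0,0,0,0,0,0],
  [0.2,0,0,0,0,0,0],
  [0.2,0,0,0,0,0,0],
  [0.2,0,0,0,0,0,0],
], squeeze=25)

```text
clock: 5.15
position: [0.5546, 0.3185, 0.0666]
ee_rot: [-2.22, -2.222, 0.001]
force: [-0.1, -0.1, -1.6]
width: 0.342
gripper_force: 24.2
```

Call:
carry_out([
  [0.2,0,0,-1,0,0,0],
  [0.2,0,0,-1,0,0,0],
  [0.2,0,0,-1,0,0,0],
  [0.2,0,0,-1,0,0,0],
  [0.2,0,0,-1,0,0,0],
  [0.2,0,0,-1,0,0,0],
  [0.2,0,0,0,0,0,0],
])

```text
clock: 5.85
position: [0.5565, 0.3192, 0.2203]
ee_rot: [2.22, 2.222, 0.009]
force: [0.0, -0.2, -2.7]
width: 0.346
gripper_force: 24.3
```

Run:
```python
from h import *
s=arm.observe(); print(s["position"],s["joints"].round(3),s["width"],s["gripper_force"],s["force"])
im=cam("side"); P=cloud(im); save("s2",cv2.resize(im["pixels"][180:400,150:370],(600,600)))
```

```text
[0.55652131 0.31923016 0.22028813] [-0.89   0.481  0.432  1.569 -0.216  1.133 -0.409] 0.34611213720032596 24.303852736920817 [ 0.04674525 -0.20930304 -2.72648461]
```

View pics/s2.png

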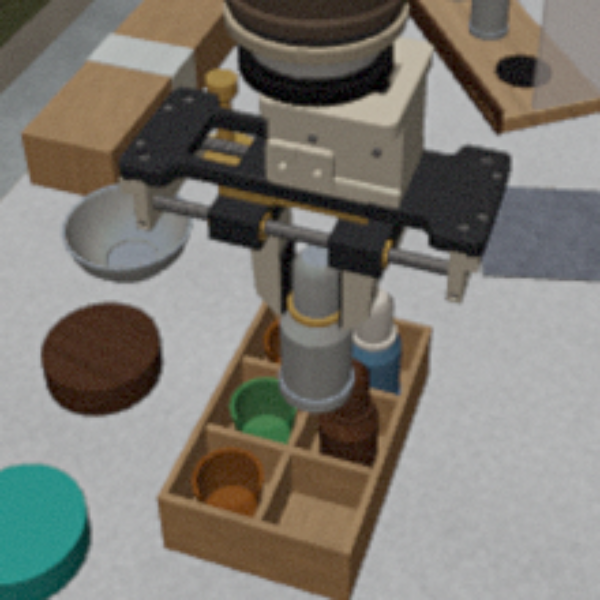

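The caster hangs upright between the fingers at about (318,340), clear of the pocket. On to the pad.

Call:
carry_out([
  [0.2,-0.5,-0.1,0,0,0,0],
  [0.2,-1,-0.3,0,0,0,0],
  [0.2,-1,-0.3,0,0,0,0],
  [0.2,-1,-0.3,0,0,0,0],
  [0.2,-1,-0.3,0,0,0,0],
  [0.2,-1,-0.3,0,0,0,0],
  [0.2,-1,-0.3,0,0,0,0],
  [0.2,-1,-0.3,0,0,0,0],
])

```text
clock: 6.7
position: [0.4982, 0.1287, 0.2152]
ee_rot: [-2.22, -2.221, 0.004]
force: [-0.1, 0.3, -1.3]
width: 0.345
gripper_force: 24.3
```

Call:
carry_out([
  [0.2,-1,-0.3,0,0,0,0],
  [0.2,-1,-0.3,0,0,0,0],
  [0.2,-1,-0.3,0,0,0,0],
  [0.2,-1,-0.3,0,0,0,0],
  [0.2,-1,-0.2,0,0,0,0],
  [0.2,-1,-0.2,0,0,0,0],
  [0.2,-0.6,-0.1,0,0,0,0],
  [0.2,0,0,0,0,0,0],
])

```text
clock: 7.5
position: [0.4556, -0.037, 0.2156]
ee_rot: [-2.224, -2.217, 0.003]
force: [0.2, 0.3, -1.5]
width: 0.345
gripper_force: 24.4
```

Call:
carry_out([
  [0.2,0,0,1,0,0,0],
  [0.2,0,0,1,0,0,0],
  [0.2,0,0,1,0,0,0],
  [0.2,0,0,1,0,0,0],
  [0.2,0,0,1,0,0,0],
  [0.2,0,0,0.4,0,0,0],
  [0.2,0,0,0,0,0,0],
])

```text
clock: 8.2
position: [0.4561, -0.0339, 0.0804]
ee_rot: [-2.219, -2.221, 0.004]
force: [0.3, 0.1, -2.2]
width: 0.344
gripper_force: 24.4
```

Call:
carry_out([
  [0.2,0,0,0.2,0,0,0],
  [0.2,0,0,0.2,0,0,0],
  [0.2,0,0,0,0,0,0],
])

```text
clock: 8.5
position: [0.4578, -0.034, 0.0718]
ee_rot: [2.22, 2.223, 0.001]
force: [-0.4, 0.3, -1.8]
width: 0.347
gripper_force: 24.4
```

Call:
carry_out([
  [0.2,0,0,0.08,0,0,0],
  [0.2,0,0,0,0,0,0],
])

```text
clock: 8.7
position: [0.4578, -0.0341, 0.0699]
ee_rot: [2.22, 2.222, 0.001]
force: [-0.1, 0.5, -1.7]
width: 0.346
gripper_force: 24.4
```

Call:
carry_out([
  [0.2,0,0,0.08,0,0,0],
  [0.2,0,0,0,0,0,0],
])

```text
clock: 8.9
position: [0.4576, -0.0341, 0.0676]
ee_rot: [-2.22, -2.222, 0.0]
force: [-0.4, -0.7, -1.9]
width: 0.344
gripper_force: 24.4
```

Call:
carry_out([
  [0.2,0,0,0.06,0,0,0],
  [0.2,0,0,0,0,0,0],
])

```text
clock: 9.1
position: [0.4575, -0.0341, 0.0661]
ee_rot: [-2.22, -2.222, 0.0]
force: [0.3, 0.1, -1.2]
width: 0.345
gripper_force: 24.4
```

Call:
carry_out([
  [0.2,0,0,0.06,0,0,0],
  [0.2,0,0,0,0,0,0],
])

```text
clock: 9.3
position: [0.4582, -0.0341, 0.0651]
ee_rot: [2.22, 2.222, 0.001]
force: [-0.6, -0.1, 5.7]
width: 0.344
gripper_force: 24.9
```

Contact on the pad (+5.7 N at 0.0651, the height expected). Opening slowly, then raising the hand.

Call:
carry_out([
  [0.4,0,0,0,0,0,0],
  [0.5,0,0,0,0,0,0],
  [0.7,0,0,0,0,0,0],
  [0.7,0,0,0,0,0,0],
  [0.7,0,0,0,0,0,0],
  [0.7,0,0,0,0,0,0],
])

```text
clock: 9.9
position: [0.4576, -0.0341, 0.0647]
ee_rot: [-2.22, -2.222, -0.0]
force: [-0.5, -0.2, 0.5]
width: 0.693
gripper_force: 0.0
```

Call:
carry_out([
  [0.7,0,0,-1,0,0,0],
  [0.7,0,0,-1,0,0,0],
  [0.7,0,0,-1,0,0,0],
  [0.7,0,0,-1,0,0,0],
  [0.7,0,0,-1,0,0,0],
  [0.7,0,0,-1,0,0,0],
  [0.7,0,0,-1,0,0,0],
  [0.7,0,0,0,0,0,0],
])

```text
clock: 10.7
position: [0.4593, -0.0343, 0.2425]
ee_rot: [2.219, 2.22, 0.007]
force: [-0.1, -0.4, -0.5]
width: 0.698
gripper_force: 0.0
```

Run:
```python
from h import *
s=arm.observe(); print(s["position"],s["ee_rot"],s["joints"].round(4).tolist(),s["width"])
for n in("scene","side","wrist"):
    P=cloud(cam(n)); z=P[...,2]; m=(np.hypot(P[...,0]-.458,P[...,1]+.034)<.05)&(z>.012)&(z<.125)
    q=P[m]; 
    for lo,hi in((.02,.05),(.075,.1),(.1,.115)):
        r=q[(q[:,2]>lo)&(q[:,2]<hi)]; 
        if len(r)>5: print(n,lo,len(r),np.round(cv2.minEnclosingCircle((r[:,:2]*1000).astype(np.float32)),1) if 0 else [round(v,1) for v in cv2.minEnclosingCircle((r[:,:2]*1000).astype(np.float32))[0]],r.max(0)[2].round(4))
```

```text
[ 0.4593128  -0.03428878  0.24253199] [2.2186401  2.22024535 0.00682342] [-0.5521, 0.1453, 0.5894, 1.9708, -0.0945, 1.0466, 0.0802] 0.6976971260251443
scene 0.02 151 [461.2, -35.8] 0.0499
scene 0.075 99 [461.2, -35.9] 0.1
scene 0.1 64 [461.3, -35.1] 0.1108
side 0.02 168 [459.6, -30.7] 0.05
side 0.075 110 [460.7, -31.6] 0.0997
side 0.1 71 [459.4, -32.1] 0.1088
wrist 0.02 98 [459.2, -28.6] 0.0499
wrist 0.075 99 [458.8, -31.9] 0.0999
wrist 0.1 513 [458.9, -34.1] 0.1114
```

Caster stands at (0.460,-0.034), top 0.109, upright. Next I identify the arm kinematics from the recorded poses, to plan a reachable slanted grasp.

```bash
cat > kin.py <<'E'
import numpy as np
from scipy.spatial.transform import Rotation as Rn
from scipy.optimize import least_squares
D=[([-1.42359,.43515,.02494,1.574,-.0116,1.13403,-.0751],[.15442,.60514,.22603],[-.39144,-3.11704,.00226]),
([-.9436,.46215,.42929,1.58117,-.20392,1.14323,-.47052],[.53157,.34105,.22653],[2.223,2.215,0]),
([-.89,.481,.432,1.569,-.216,1.133,-.409],[.55652,.31923,.22029],[2.22,2.222,.009]),
([-.5521,.1453,.5894,1.9708,-.0945,1.0466,.0802],[.45931,-.03429,.24253],[2.21864,2.22025,.00682])]
lo=np.array([-2.62,-.44,-1.27,.08,-1.32,.12,-2.74]);hi=np.array([2.62,2.09,1.32,2.57,4.46,2,2.74])
Rz=lambda a:Rn.from_euler('z',a).as_matrix(); Ry=lambda a:Rn.from_euler('y',a).as_matrix()
def fk(p,q,sg,full=False):
    h,L1,L2,L3,a1,a2,a3,c1,c7=p
    R=Rz(sg[0]*q[0]+c1); x=np.array([0,0,h]); pts=[x]
    R=R@Ry(q[1])@Rz(sg[1]*q[2]); x=x+R@[a1,0,L1]; pts.append(x)
    R=R@Ry(q[3])@Rz(sg[2]*q[4]); x=x+R@[a2,0,L2]; pts.append(x)
    R=R@Ry(q[5]); x=x+R@[a3,0,0]; pts.append(x)
    R=R@Rz(sg[3]*q[6]+c7); x=x+R@[0,0,L3]; pts.append(x)
    return (x,R,pts) if full else (x,R)
def fit():
    import itertools
    best=None
    for sg in itertools.product((-1,1),repeat=4):
      for c7 in(-1.57,0,1.57,3.14):
        def f(p):
            r=[]
            for q,x,w in D:
                X,R=fk(p,q,sg); r+=list((X-x)*10)+list((Rn.from_matrix(R)*Rn.from_rotvec(w).inv()).as_rotvec())
            return np.r_[r,.02*(p[4:7]),.02*(p[:4]-[.33,.35,.35,.2])]
        s=least_squares(f,[.33,.35,.35,.2,0,0,0,0,c7])
        if best is None or s.cost<best[0]: best=(s.cost,s.x,sg,f(s.x)[:-7])
    return best
E
python3 - <<'E'
from kin import *
b=fit(); print(b[0],b[1].round(3),b[2],abs(b[3]).max()); print(b[3].round(4).reshape(-1,6))
np.savez("kin.npz",p=b[1],sg=b[2])
E
```

```text
0.0055946318137272966 [ 0.389  0.58   0.16   0.784 -0.063 -0.154 -0.233 -0.088  1.483] (-1, -1, -1, -1) 0.055961183197361444
[[ 0.0272  0.0493  0.0302  0.      0.0001 -0.0007]
 [-0.0383 -0.0339 -0.0273  0.0012  0.002   0.0015]
 [ 0.0052 -0.0186 -0.0002 -0.0008 -0.0008 -0.0002]
 [ 0.0038  0.056  -0.0027 -0.0005 -0.0001 -0.0006]]
```

Call:
carry_out([
  [0.7,0,0,0,0,0,1],
  [0.7,0,0,0,0,0,1],
  [0.7,0,0,0,0,0,1],
  [0.7,0,0,0,0,0,1],
  [0.7,0,0,0,0,0,1],
  [0.7,0,0,0,0,0,1],
  [0.7,0,0,0,0,0,1],
  [0.7,0,0,0,0,0,1],
])

```text
clock: 11.65
position: [0.4568, -0.0342, 0.2385]
ee_rot: [-2.913, -1.176, 0.004]
force: [-0.6, 0.5, 0.1]
width: 0.701
gripper_force: 0.0
```

Call:
carry_out([
  [0.7,0,0,0,0,0,1],
  [0.7,0,0,0,0,0,0.3],
  [0.7,0,0,0,0,-1,0],
  [0.7,0,0,0,0,-1,0],
  [0.7,0,0,0,0,-1,0],
  [0.7,0,0,0,0,-1,0],
  [0.7,0,0,0,0,0,0],
  [0.7,0,0,0,0,0,0],
])

```text
clock: 12.45
position: [0.4574, -0.0344, 0.2388]
ee_rot: [2.81, 0.935, -0.57]
force: [-0.4, 0.1, 0.3]
width: 0.701
gripper_force: 0.0
```

Run:
```python
from h import *
s=arm.observe(); print(s["clock"],s["position"].round(5).tolist(),s["ee_rot"].round(5).tolist(),s["joints"].round(5).tolist())
import kin
kin.D.append((s["joints"],s["position"],s["ee_rot"]))
b=kin.fit(); print(b[0],b[1].round(3),b[2]); print(b[3].reshape(-1,6)[:,:3].round(3)); np.savez("kin.npz",p=b[1],sg=b[2])
```

```text
12.45 [0.45743, -0.03436, 0.23884] [2.81034, 0.9354, -0.5702] [-0.68993, 0.42509, 0.71537, 1.76177, -0.03138, 1.37317, -0.89264]
0.012434292085777485 [ 0.302  0.527  0.465  0.332  0.016  0.019  0.017 -0.078  1.495] (-1, -1, -1, -1)
[[-0.028  0.076  0.013]
 [ 0.016 -0.054 -0.007]
 [ 0.012 -0.067 -0.011]
 [-0.023  0.09   0.005]
 [-0.012  0.017 -0.   ]]
```

```bash
cat > kin2.py <<'E'
from kin import *
D.append(([-.68993,.42509,.71537,1.76177,-.03138,1.37317,-.89264],[.45743,-.03436,.23884],[2.81034,.9354,-.5702]))
def fk(p,q,full=False):
    h,L1,L2,L3,a1,a2,a3,b0,b1,b2,b3,c1,c7=p
    R=Rz(-q[0]+c1); x=np.array([0,0,h])+R@[0,b0,0]; pts=[x]
    R=R@Ry(q[1])@Rz(-q[2]); x=x+R@[a1,b1,L1]; pts.append(x)
    R=R@Ry(q[3])@Rz(-q[4]); x=x+R@[a2,b2,L2]; pts.append(x)
    R=R@Ry(q[5]); x=x+R@[a3,b3,0]; pts.append(x)
    R=R@Rz(-q[6]+c7); x=x+R@[0,0,L3]; pts.append(x)
    return (x,R,pts) if full else (x,R)
def fit():
    def f(p):
        r=[]
        for q,x,w in D:
            X,R=fk(p,q); r+=list((X-x)*10)+list(3*(Rn.from_matrix(R)*Rn.from_rotvec(w).inv()).as_rotvec())
        return np.r_[r,.03*p[4:11],.03*(p[:4]-[.33,.45,.45,.3])]
    s=least_squares(f,[.33,.4,.4,.25,0,0,0,0,0,0,0,-.08,1.49]); return s.x,f(s.x)[:-11]
def ik(p,x,R,q0,n=40,rng=np.random.default_rng(0)):
    best=None
    for k in range(n):
        s0=np.clip(q0,lo+.02,hi-.02) if k==0 else rng.uniform(lo,hi)
        f=lambda q:np.r_[(fk(p,q)[0]-x)*10,(Rn.from_matrix(fk(p,q)[1])*Rn.from_matrix(R).inv()).as_rotvec()*3,.003*(q-q0)]
        s=least_squares(f,s0,bounds=(lo,hi)); e=np.abs(s.fun[:6]).max()
        sc=s.cost
        if best is None or sc<best[0]: best=(sc,e,s.x)
    return best
def target(gx,gy,gz,azdeg,tdeg,flip=1):
    """grasp point, azimuth of hand's offset side, tilt -> TCP pose"""
    a=np.radians(azdeg);t=np.radians(tdeg); o=np.array([np.cos(a),np.sin(a),0])
    z=-np.sin(t)*o-np.array([0,0,np.cos(t)]); y=flip*np.cross([0,0,-1],o)*1.0; y=-y
    if flip: pass
    x=np.cross(y,z); return np.array([gx,gy,gz])+.019*z,np.c_[x,y,z]
E
python3 - <<'E'
from kin2 import *
p,r=fit(); print(p.round(3)); print(r.reshape(-1,6).round(3)[:,:3]); np.save("p.npy",p)
q0=np.array(D[-1][0])
print(target(.46,-.034,.05,37,30)[1].round(2).tolist(), Rn.from_rotvec(D[-1][2]).as_matrix().round(2).tolist())
for nm,g in dict(pad=(.46,-.034,.049),rack=(.532,-.245,.069)).items():
  for az in(22,37,52):
    for t in(45,60,75):
      for fl in(1,-1):
        b=ik(p,*target(*g,az,t,fl),q0,12); print(nm,az,t,fl,"err",b[1].round(4),b[2].round(2).tolist())
E
```

```text
[ 0.272  0.557  0.428  0.37  -0.     0.     0.    -0.036 -0.017 -0.
 -0.    -0.     1.571]
[[-0. -0.  0.]
 [-0. -0.  0.]
 [ 0.  0. -0.]
 [-0.  0.  0.]
 [ 0. -0. -0.]]
[[-0.69, -0.6, -0.4], [-0.52, 0.8, -0.3], [0.5, -0.0, -0.87]] [[0.74, 0.6, -0.31], [0.55, -0.8, -0.23], [-0.39, -0.0, -0.92]]
pad 22 45 1 err 0.0 [-0.06, 0.87, -0.16, 1.59, 0.24, 1.47, 1.61]
pad 22 45 -1 err 0.0 [-0.53, 0.96, 0.62, 1.64, -0.19, 1.42, -1.02]
pad 22 60 1 err 0.0 [-0.09, 1.04, -0.16, 1.43, 0.26, 1.74, 1.6]
pad 22 60 -1 err 0.0 [-0.52, 1.13, 0.62, 1.48, -0.14, 1.66, -1.03]
pad 22 75 1 err 0.0 [-0.09, 1.2, -0.19, 1.28, 0.29, 1.99, 1.57]
pad 22 75 -1 err 0.0 [-0.5, 1.29, 0.61, 1.33, -0.08, 1.89, -1.01]
pad 37 45 1 err 0.0 [-0.15, 0.85, -0.16, 1.66, 0.36, 1.42, 1.71]
pad 37 45 -1 err 0.0 [-0.62, 0.93, 0.6, 1.71, -0.07, 1.3, -0.94]
pad 37 60 1 err 0.0 [-0.19, 1.01, -0.15, 1.52, 0.39, 1.67, 1.69]
pad 37 60 -1 err 0.0 [-0.63, 1.1, 0.6, 1.56, -0.02, 1.53, -0.96]
pad 37 75 1 err 0.0 [-0.21, 1.16, -0.15, 1.38, 0.42, 1.91, 1.67]
pad 37 75 -1 err 0.0 [-0.63, 1.26, 0.61, 1.43, 0.04, 1.74, -0.95]
pad 52 45 1 err 0.0 [-0
[... 838 characters left out ...]
.0 [-0.3, 0.99, 0.65, 1.51, 0.05, 1.3, -0.7]
rack 37 60 1 err 0.0 [-0.02, 1.04, 0.06, 1.35, 0.53, 1.66, 2.04]
rack 37 60 -1 err 0.0 [-0.34, 1.15, 0.68, 1.38, 0.13, 1.5, -0.74]
rack 37 75 1 err 0.0 [-0.07, 1.19, 0.11, 1.23, 0.59, 1.86, 2.05]
rack 37 75 -1 err 0.0 [-0.35, 1.31, 0.7, 1.27, 0.21, 1.68, -0.75]
rack 52 45 1 err 0.0 [-0.02, 0.83, 0.02, 1.62, 0.6, 1.29, 2.12]
rack 52 45 -1 err 0.0 [-0.39, 0.93, 0.64, 1.66, 0.18, 1.11, -0.63]
rack 52 60 1 err 0.0 [-0.11, 0.97, 0.08, 1.53, 0.66, 1.48, 2.07]
rack 52 60 -1 err 0.0 [-0.45, 1.09, 0.67, 1.57, 0.26, 1.27, -0.71]
rack 52 75 1 err 0.0 [-0.18, 1.12, 0.14, 1.44, 0.71, 1.66, 2.05]
rack 52 75 -1 err 0.0 [-0.48, 1.25, 0.7, 1.47, 0.33, 1.42, -0.76]
```

The kinematic model now fits exactly, and slanted grasps from the rack's front are in reach. Next I pin down the rack frame and the front extent of the panels.

Run:
```python
from h import *
import pickle
d=pickle.load(open("d.pkl","rb"))
near=lambda P:(np.hypot(P[...,0]-.585,P[...,1]+.315)<.24)
for n in d:
    P=cloud(d[n]); z=P[...,2]; px=d[n]["pixels"].astype(int)
    for lab,m in dict(roof=(z>.172)&(z<.184)&(px.mean(-1)>110),rail=(z>.192)&(z<.206),plinth=(z>.015)&(z<.034)).items():
        m=m&near(P); k,L,st,c=cv2.connectedComponentsWithStats(m.astype(np.uint8)); 
        if k<2: continue
        q=P[L==1+np.argmax(st[1:,4])]; print(n,lab,len(q),cv2.minAreaRect((q[:,:2]*1000).astype(np.float32)))
    rim=(z>.027)&(z<.033)&near(P)&(px.mean(-1)<70); q=P[rim][:,:2]
    if len(q)>10:
        l=cv2.fitLine((q*1000).astype(np.float32),cv2.DIST_HUBER,0,.01,.01).ravel(); print(n,"lip",len(q),l.round(3))
    # rack frame points
    yaw=np.arctan2(-.6,-.8); X=np.array([np.cos(yaw),np.sin(yaw)]);Y=np.array([-X[1],X[0]]); o=np.array([.532,-.245])+88*.001*Y
    rx=(P[...,:2]-o)@X; ry=(P[...,:2]-o)@Y
    for sgn in(-1,1):
        m=(abs(ry-sgn*.149)<.010)&(z>.05)&(z<.16)&(abs(rx)<.08)
        if m.sum()>5: print(n,"panel",sgn,m.sum(),np.percentile(rx[m],[1,10,50,90,99]).round(3),np.median(ry[m]).round(3))
    for k2 in(0,.088):
        m=(np.abs(ry-k2)<.03)&(z>.10)&(z<.14)&(abs(rx)<.03); 
        if m.sum()>5: print(n,"cap",k2,m.sum(),np.median(rx[m]).round(3),np.median(ry[m]).round(3),z[m].max())
```

```text
scene roof 6047 ((562.146240234375, -335.64178466796875), (76.00202178955078, 313.09869384765625), 38.05702209472656)
scene rail 614 ((597.3679809570312, -310.4986572265625), (5.546615123748779, 309.4076843261719), 36.81731033325195)
scene plinth 4988 ((583.6793212890625, -320.9623107910156), (120.2090072631836, 310.7708740234375), 36.728111267089844)
scene lip 504 [ 5.98000e-01 -8.01000e-01  6.42577e+02 -3.05093e+02]
scene panel -1 417 [-0.015 -0.014 -0.004  0.012  0.021] -0.143
scene panel 1 1953 [-0.014 -0.01   0.023  0.056  0.063] 0.155
scene cap 0 139 -0.003 0.01 0.12504746569963243
scene cap 0.088 162 -0.003 0.098 0.12531175660407434
side roof 957 ((563.7861938476562, -331.7345275878906), (77.29367065429688, 310.630126953125), 36.527320861816406)
side rail 213 ((598.3767700195312, -309.332275390625), (6.208820343017578, 312.5872497558594), 36.76707458496094)
side plinth 1631 ((585.1845703125, -320.01129150390625), (121.06504821777344, 317.67657470703125), 36.93811798095703)
side lip 111 [ 5.99000e-01 -8.01000e-01  6.12647e+02 -2.61047e+02]
side panel -1 967 [-0.016 -0.011  0.021  0.055  0.062] -0.149
side panel 1 398 [-0.016 -0.014  0.004  0.05   0.062] 0.149
side cap 0 87 -0.001 -0.005 0.12473401370041648
side cap 0.088 82 -0.0 0.083 0.12592029152397421
```

Rack centre is about (0.585,-0.3195) with its front normal at 36.8°, so the coaster lies at about (0.532,-0.249). The panels start at rack x≈-18 and a 65° tilt clears them. The next moves tilt further and go out and down in front of the caster.

Call:
carry_out([
  [0.75,0,0,0,0,-1,0],
  [0.75,0,0,0,0,-1,0],
  [0.75,0,0,0,0,-1,0],
  [0.75,0,0,0,0,-1,0],
  [0.75,0,0,0,0,-1,0],
  [0.75,0,0,0,0,-1,0],
  [0.75,0,0,0,0,-1,0],
  [0.75,0,0,0,0,-0.3,0],
])

```text
clock: 13.25
position: [0.4571, -0.0343, 0.2387]
ee_rot: [2.277, 0.759, -1.449]
force: [0.0, 1.4, 0.1]
width: 0.75
gripper_force: 0.0
```

Call:
carry_out([
  [0.75,0,0,-1,0,0,0],
  [0.75,1,0,0,0,0,0],
  [0.75,1,0,0,0,0,0],
  [0.75,1,0,0,0,0,0],
  [0.75,1,0,0,0,0,0],
  [0.75,1,0,0,0,0,0],
  [0.75,0,0,0,0,0,0],
  [0.75,0,0,0,0,0,0],
])

```text
clock: 14.05
position: [0.5184, 0.0105, 0.1387]
ee_rot: [2.281, 0.756, -1.443]
force: [0.6, 0.0, -0.2]
width: 0.754
gripper_force: 0.0
```

```bash
cat > delta.py <<'E'
from h import *
import sys
def report(g,tilt=65,az=36.8):
    s=arm.observe(); R=Rn.from_rotvec(s["ee_rot"]).as_matrix(); gp=s["position"]-.019*R[:,2]
    a=np.radians(az);t=np.radians(tilt);o=np.array([np.cos(a),np.sin(a),0]); z=-np.sin(t)*o-[0,0,np.cos(t)]; y=np.cross([0,0,1],-o); y=-y if y@R[:,1]<0 else y
    Rt=np.c_[np.cross(y,z),y,z]
    print("clk",s["clock"],"tcp",s["position"].round(4),"grasp",gp.round(4),"q",s["joints"].round(3).tolist(),"w",round(s["width"],3),"F",s["force"].round(1))
    print("tilt",np.degrees(np.arccos(-R[2,2])).round(1),"y",R[:,1].round(3),"turn rows (tool, /0.1)",(Rn.from_matrix(R.T@Rt).as_rotvec()/.1).round(2))
    print("shift rows (tool, /0.025)",(R.T@(np.array(g)-gp)/.025).round(2))
if __name__=="__main__": report([float(v) for v in sys.argv[1:4]])
E
python3 delta.py .459 -.034 .045
```

```text
clk 14.05 tcp [0.5184 0.0105 0.1387] grasp [0.5322 0.0207 0.1468] q [-0.631, 1.111, 0.646, 1.252, 0.018, 1.898, -0.916] w 0.754 F [ 0.6  0.  -0.2]
tilt 64.6 y [ 0.598 -0.802  0.001] turn rows (tool, /0.1) [-0.01 -0.06 -0.01]
shift rows (tool, /0.025) [2.12 0.   5.05]
```

Call:
carry_out([
  [0.75,1,0,0,0,0,0],
  [0.75,1,0,0,0,0,0],
  [0.75,0.1,0,1,0,0,0],
  [0.75,0,0,1,0,0,0],
  [0.75,0,0,1,0,0,0],
  [0.75,0,0,0.5,0,0,0],
  [0.75,0,0,0.5,0,0,0],
  [0.75,0,0,0.5,0,0,0],
])

```text
clock: 14.85
position: [0.455, -0.037, 0.0438]
ee_rot: [2.282, 0.756, -1.44]
force: [-0.4, -0.3, 0.8]
width: 0.751
gripper_force: 0.0
```

Call:
carry_out([
  [0.75,0,0,0.5,0,0,0],
  [0.75,0,0,0,0,0,0],
])

```text
clock: 15.05
position: [0.445, -0.044, 0.0383]
ee_rot: [2.281, 0.755, -1.444]
force: [-0.2, 0.0, 0.2]
width: 0.75
gripper_force: 0.0
```

```bash
python3 delta.py .459 -.034 .045
python3 - <<'E'
from h import *
a=cam("scene")["pixels"][180:300,150:310];b=cam("side")["pixels"][180:300,270:430]
save("g",np.vstack([cv2.resize(a,(400,300)),cv2.resize(b,(400,300))]))
E
```

```text
clk 15.05 tcp [ 0.445  -0.044   0.0383] grasp [ 0.4588 -0.0337  0.0464] q [-0.634, 1.155, 0.616, 1.519, -0.011, 1.599, -0.953] w 0.75 F [-0.2  0.   0.2]
tilt 64.7 y [ 0.597 -0.802  0.001] turn rows (tool, /0.1) [-0.02 -0.06 -0.02]
shift rows (tool, /0.025) [0.05 0.01 0.03]
```

View pics/g.png

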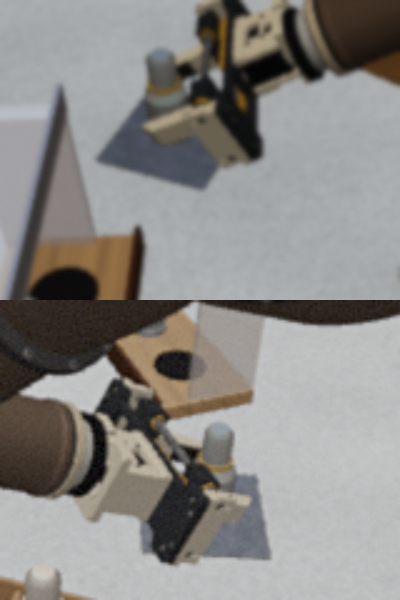

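The caster stands upright between the slanted fingers (top crop (160,75), bottom crop (215,455)). Closing and lifting.

Call:
carry_out([
  [0.35,0,0,0,0,0,0],
  [0.35,0,0,0,0,0,0],
  [0.35,0,0,0,0,0,0],
  [0.35,0,0,0,0,0,0],
  [0.35,0,0,0,0,0,0],
  [0.35,0,0,0,0,0,0],
], squeeze=25)

```text
clock: 15.75
position: [0.446, -0.0429, 0.0365]
ee_rot: [2.279, 0.757, -1.444]
force: [1.1, 0.8, 1.4]
width: 0.45
gripper_force: 25.0
```

```bash
python3 delta.py .459 -.034 .045; python3 -c "
from h import *; print(arm.observe()['gripper_force'])
R=Rn.from_rotvec(arm.observe()['ee_rot']).as_matrix()
print((R.T@[0,0,.04]/.025).round(2),(R.T@[.735-.459,.05,0]/.025).round(2))"
```

```text
clk 15.75 tcp [ 0.446  -0.0429  0.0365] grasp [ 0.4598 -0.0326  0.0446] q [-0.635, 1.158, 0.615, 1.515, -0.011, 1.6, -0.954] w 0.45 F [1.1 0.8 1.4]
tilt 64.7 y [ 0.599 -0.801  0.   ] turn rows (tool, /0.1) [-0.   -0.05 -0.  ]
shift rows (tool, /0.025) [-0.04  0.03  0.05]
24.999977946281433
[-1.45  0.   -0.68] [ 4.28  5.01 -9.08]
```

Gripped (opening 0.45 = 41 mm, 25 N). Lifting a little first.

Call:
carry_out([
  [0.35,-0.4,0,-0.2,0,0,0],
  [0.35,-0.5,0,-0.2,0,0,0],
  [0.35,-0.5,0,-0.2,0,0,0],
  [0.35,0,0,0,0,0,0],
  [0.35,0,0,0,0,0,0],
])

```text
clock: 16.25
position: [0.4449, -0.0436, 0.0749]
ee_rot: [2.28, 0.758, -1.443]
force: [0.8, 0.0, -1.1]
width: 0.449
gripper_force: 25.0
```

```bash
python3 delta.py .604 -.195 .083;python3 - <<'E'
from h import *
for n in("scene","side"):
    im=cam(n); P=cloud(im); z=P[...,2]; near=(np.hypot(P[...,0]-.459,P[...,1]+.034)<.03)
    for lo,hi in((.108,.133),(.135,.152)):
        q=P[near&(z>lo)&(z<hi)&(im["pixels"].max(-1)-im["pixels"].min(-1)<22)]
        if len(q)>5: print(n,lo,len(q),[round(v,1) for v in cv2.minEnclosingCircle((q[:,:2]*1000).astype(np.float32))[0]],q[:,2].max().round(4))
E
```

```text
clk 16.25 tcp [ 0.4449 -0.0436  0.0749] grasp [ 0.4587 -0.0333  0.0831] q [-0.644, 1.102, 0.633, 1.529, 0.014, 1.635, -0.938] w 0.449 F [ 0.8  0.  -1.1]
tilt 64.7 y [ 0.599 -0.801  0.   ] turn rows (tool, /0.1) [-0.01 -0.06 -0.  ]
shift rows (tool, /0.025) [ 0.34  8.66 -0.71]
scene 0.108 66 [460.9, -38.9] 0.1328
scene 0.135 77 [459.9, -36.4] 0.1484
side 0.108 96 [458.0, -31.8] 0.133
side 0.135 88 [458.6, -32.3] 0.1473
```

Call:
carry_out([
  [0.35,0.1,0.7,-0.2,0,0,0],
  [0.35,0.1,1,-0.2,0,0,0],
  [0.35,0.1,1,-0.2,0,0,0],
  [0.35,0,1,-0.1,0,0,0],
  [0.35,0,1,0,0,0,0],
  [0.35,0,1,0,0,0,0],
  [0.35,0,1,0,0,0,0],
  [0.35,0,1,0,0,0,0],
])

```text
clock: 17.15
position: [0.5754, -0.1872, 0.0744]
ee_rot: [2.278, 0.758, -1.446]
force: [0.6, -0.2, -1.4]
width: 0.45
gripper_force: 25.0
```

Call:
carry_out([
  [0.35,0,0.7,0,0,0,0],
  [0.35,0,0.3,0,0,0,0],
  [0.35,0,0,0,0,0,0],
  [0.35,0,0,0,0,0,0],
])

```text
clock: 17.55
position: [0.5899, -0.2056, 0.0747]
ee_rot: [2.279, 0.759, -1.445]
force: [0.1, 0.9, -2.2]
width: 0.452
gripper_force: 25.0
```

```bash
python3 delta.py .5315 -.249 .083
python3 - <<'E'
from h import *
im=cam("scene"); save("f",cv2.resize(im["pixels"][180:400,90:350],(700,592)))
for n in("scene","side"):
    if n=="side": im=cam(n)
    P=cloud(im); z=P[...,2]; m=(z>.018)&(z<.031)&(im["pixels"].max(-1)<45)&(np.hypot(P[...,0]-.5315,P[...,1]+.249)<.04)
    if m.sum()>20: print(n,m.sum(),[np.round(v,1) for v in cv2.minEnclosingCircle((P[m][:,:2]*1000).astype(np.float32))])
E
```

```text
clk 17.55 tcp [ 0.5899 -0.2056  0.0747] grasp [ 0.6036 -0.1954  0.0828] q [-0.335, 1.263, 0.681, 1.081, 0.123, 1.769, -0.734] w 0.452 F [ 0.1  0.9 -2.2]
tilt 64.7 y [ 0.599 -0.801 -0.001] turn rows (tool, /0.1) [-0.01 -0.04  0.01]
shift rows (tool, /0.025) [-1.54 -0.01  3.25]
scene 405 [array([ 529., -251.]), np.float64(29.3)]
side 122 [array([ 530.7, -246.5]), np.float64(27.9)]
```

View pics/f.png

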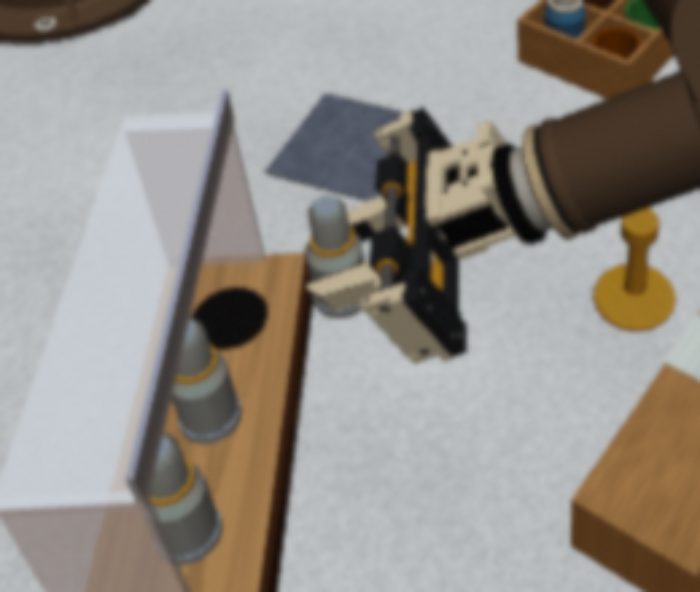

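The scene crop shows the caster held upright at (330,255) in front of the lip, with the empty coaster at (230,318). The forearm is well clear of the candlestick at (640,260). The coaster centre from both views is about (0.530,-0.249), which agrees. Going in.

Call:
carry_out([
  [0.35,-0.2,0,0.4,0,0,0],
  [0.35,-0.2,0,0.4,0,0,0],
  [0.35,-0.2,0,0.4,0,0,0],
  [0.35,-0.2,0,0.4,0,0,0],
  [0.35,0,0,0,0,0,0],
])

```text
clock: 18.15
position: [0.5532, -0.2332, 0.0768]
ee_rot: [2.279, 0.757, -1.446]
force: [-0.2, -0.5, -1.5]
width: 0.453
gripper_force: 25.0
```

Call:
carry_out([
  [0.35,-0.2,0,0.4,0,0,0],
  [0.35,-0.2,0,0.4,0,0,0],
  [0.35,-0.2,0,0.4,0,0,0],
  [0.35,-0.2,0,0.4,0,0,0],
  [0.35,0,0,0,0,0,0],
  [0.35,0,0,0,0,0,0],
])

```text
clock: 18.75
position: [0.5189, -0.2596, 0.0773]
ee_rot: [2.279, 0.758, -1.444]
force: [0.8, -0.0, -1.4]
width: 0.449
gripper_force: 25.0
```

```bash
python3 delta.py .5305 -.249 .065
python3 - <<'E'
from h import *
im=cam("side"); s=cam("scene"); save("i",np.vstack([cv2.resize(im["pixels"][100:250,260:420],(400,300)),cv2.resize(s["pixels"][210:330,110:270],(400,300))]))
E
```

```text
clk 18.75 tcp [ 0.5189 -0.2596  0.0773] grasp [ 0.5327 -0.2493  0.0854] q [-0.337, 1.18, 0.694, 1.341, 0.167, 1.57, -0.733] w 0.449 F [ 0.8 -0.  -1.4]
tilt 64.7 y [ 0.599 -0.801 -0.   ] turn rows (tool, /0.1) [-0.   -0.05  0.  ]
shift rows (tool, /0.025) [ 0.71 -0.06  0.41]
```

View pics/i.png

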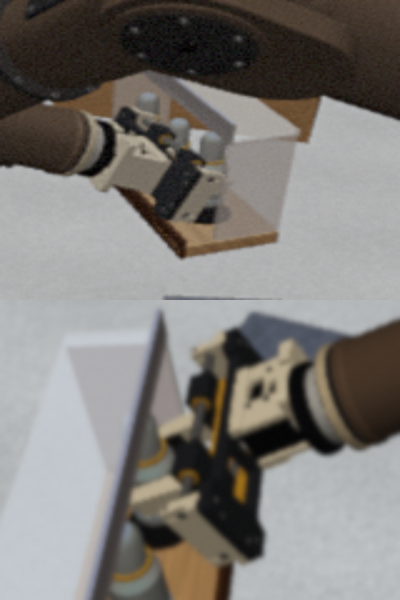

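It is in under the roof and clear of the panel and its neighbour. Lowering it.

Call:
carry_out([
  [0.35,0.3,0,0.2,0,0,0],
  [0.35,0.2,0,0.1,0,0,0],
  [0.35,0,0,0,0,0,0],
])

```text
clock: 19.15
position: [0.5169, -0.2606, 0.0614]
ee_rot: [2.278, 0.758, -1.447]
force: [-0.4, 0.4, -2.0]
width: 0.455
gripper_force: 25.0
```

Call:
carry_out([
  [0.35,0.08,0,0.04,0,0,0],
  [0.35,0,0,0,0,0,0],
])

```text
clock: 19.35
position: [0.5173, -0.261, 0.0603]
ee_rot: [2.279, 0.757, -1.445]
force: [0.8, 0.4, -1.6]
width: 0.452
gripper_force: 25.0
```

Call:
carry_out([
  [0.35,0.06,0,0.03,0,0,0],
  [0.35,0,0,0,0,0,0],
])

```text
clock: 19.55
position: [0.5173, -0.261, 0.0588]
ee_rot: [2.279, 0.757, -1.444]
force: [-0.2, 0.2, -1.6]
width: 0.448
gripper_force: 25.0
```

Call:
carry_out([
  [0.35,0.05,0,0.02,0,0,0],
  [0.35,0,0,0,0,0,0],
])

```text
clock: 19.75
position: [0.5174, -0.2609, 0.0574]
ee_rot: [2.279, 0.757, -1.445]
force: [0.8, -0.1, -1.8]
width: 0.453
gripper_force: 25.0
```

Call:
carry_out([
  [0.35,0.04,0,0.02,0,0,0],
  [0.35,0,0,0,0,0,0],
])

```text
clock: 19.95
position: [0.5174, -0.2611, 0.0566]
ee_rot: [2.278, 0.757, -1.445]
force: [0.1, 0.5, -0.3]
width: 0.455
gripper_force: 25.0
```

Call:
carry_out([
  [0.35,0.03,0,0.01,0,0,0],
  [0.35,0,0,0,0,0,0],
])

```text
clock: 20.15
position: [0.5174, -0.2611, 0.0566]
ee_rot: [2.278, 0.756, -1.445]
force: [0.7, 1.5, 4.8]
width: 0.45
gripper_force: 25.0
```

Call:
carry_out([
  [0.47,0,0,0,0,0,0],
  [0.5,0,0,0,0,0,0],
  [0.55,0,0,0,0,0,0],
  [0.6,0,0,0,0,0,0],
  [0.6,0,0,0,0,0,0],
  [0.6,0,0,0,0,0,0],
])

```text
clock: 20.75
position: [0.5174, -0.2609, 0.0556]
ee_rot: [2.279, 0.757, -1.444]
force: [-0.6, 0.2, -0.0]
width: 0.594
gripper_force: 0.0
```

```bash
python3 delta.py .604 -.195 .085
```

```text
clk 20.75 tcp [ 0.5174 -0.2609  0.0556] grasp [ 0.5312 -0.2506  0.0637] q [-0.332, 1.208, 0.685, 1.34, 0.155, 1.549, -0.747] w 0.594 F [-0.6  0.2 -0. ]
tilt 64.7 y [ 0.599 -0.801 -0.   ] turn rows (tool, /0.1) [-0.01 -0.05 -0.  ]
shift rows (tool, /0.025) [ 0.79 -0.04 -3.68]
```

Call:
carry_out([
  [0.6,0,0,-0.3,0,0,0],
  [0.6,0,0,-0.6,0,0,0],
  [0.6,0,0,-1,0,0,0],
  [0.6,0,0,-1,0,0,0],
  [0.6,0,0,-1,0,0,0],
  [0.6,0,0,-1,0,0,0],
  [0.6,0,0,-1,0,0,0],
  [0.6,0,0,0,0,0,0],
])

```text
clock: 21.55
position: [0.6271, -0.179, 0.1195]
ee_rot: [2.279, 0.761, -1.438]
force: [-0.3, -0.1, 0.2]
width: 0.599
gripper_force: 0.0
```

Run:
```python
from h import *
X=np.array([-.8,-.6]);Y=np.array([.6,-.8]);o=np.array([.5305,-.249])
ims={n:cam(n) for n in("scene","side")}
for n,im in ims.items():
    P=cloud(im); z=P[...,2]; rx=(P[...,:2]-o)@X; ry=(P[...,:2]-o)@Y
    for k in(0,.088,.176):
        m=(np.abs(ry-k)<.035)&(abs(rx)<.035)
        print(n,k,[ (int((m&(z>a)&(z<b)).sum()),np.nanmedian(rx[m&(z>a)&(z<b)]).round(4),np.nanmedian(ry[m&(z>a)&(z<b)]-k).round(4)) for a,b in((.04,.075),(.095,.118),(.118,.135))],np.nanmax(np.where(m&(z<.15),z,0)).round(4))
save("end",np.vstack([cv2.resize(ims["side"]["pixels"][100:250,260:420],(400,300)),cv2.resize(ims["scene"]["pixels"][210:390,90:330],(400,300))]))
print(arm.observe()["position"],arm.observe()["force"])
```

```text
scene 0 [(234, np.float64(-0.0058), np.float64(0.0193)), (86, np.float64(-0.0063), np.float64(0.0119)), (43, np.float64(-0.0069), np.float64(0.006))] 0.1288
scene 0.088 [(278, np.float64(-0.0076), np.float64(0.0174)), (107, np.float64(-0.0073), np.float64(0.0108)), (49, np.float64(-0.0061), np.float64(0.0038))] 0.1252
scene 0.176 [(249, np.float64(-0.012), np.float64(0.0158)), (134, np.float64(-0.0074), np.float64(0.01)), (63, np.float64(-0.0061), np.float64(0.0033))] 0.1263
side 0 [(131, np.float64(-0.0121), np.float64(-0.0125)), (69, np.float64(-0.0062), np.float64(-0.0077)), (54, np.float64(-0.0021), np.float64(-0.0032))] 0.1311
side 0.088 [(145, np.float64(-0.0095), np.float64(-0.0148)), (55, np.float64(-0.0058), np.float64(-0.0099)), (0, np.float64(nan), np.float64(nan))] 0.1167
side 0.176 [(136, np.float64(-0.0093), np.float64(-0.0145)), (0, np.float64(nan), np.float64(nan)), (0, np.float64(nan), np.float64(nan))] 0.083
[ 0.6244991  -0.18103154  0.11840004] [ 0.53190973 -0.72347811 -0.12632109]
  return np.nanmean(a, axis, out=out, keepdims=keepdims)
```

View pics/end.png

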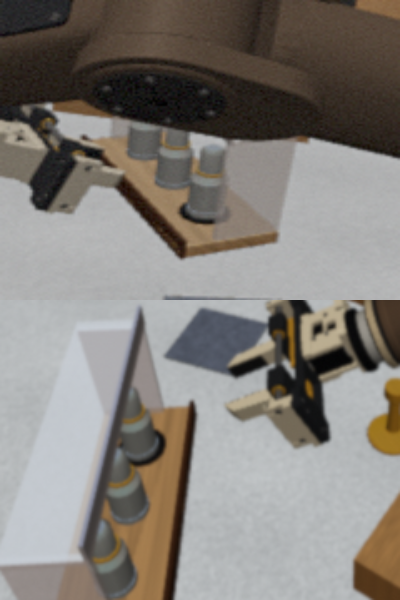

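The pictures show the caster upright on the black coaster (top crop (207,180), bottom crop (138,425)), in line with the other two to about 2 mm. The hand is free and touching nothing, so I am handing in.

```bash
python3 -c "
from cell import arm; print(arm.sign_off())"
```

```text
the job is handed in; nothing more can be done
None
```

Done and handed in at about 22 s: the silver caster was plucked from its pocket, stood on the felt pad and let go, then retaken low and slanted and set upright on the black coaster, within about 2 mm of the row line.

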